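# Mix the glass beads and hold the hopper gate open

## Robot

A 6-joint arm with a two-finger parallel gripper is mounted at the origin on the work surface. World frame = base frame: x ahead of the robot, y to its left, z up, the work surface at z = 0. Lengths are in mm, angles in degrees, forces in N, time in s.
With the tool pointing down it reaches from about 350 to 850 mm from the base axis. Payload 8.1 kg.
Tool frame: the origin (TCP) lies midway between the tips of the shut fingers; the grasp point (between the pads) lies 19 mm behind it; z points along the fingers, y is the line along which they close (so a half turn about z gives the same grasp; the last joint's range is limited). The gripper opens to 85 mm and grips with 20 to 120 N. Pads are 22 mm wide; open, the fingers measure 114 mm over their backs; the gripper's body (76 mm by 85 mm) begins 54 mm behind the grasp point. The pads swing forward as they close: fully open they stand 13 mm farther back than shut.
Start: joints at [64.549, 7.471, 85.268, -0, 87.261, -4.893], TCP at [210.669, 561.804, 231.292] pointing down, gripper open.
Joint ranges: [-169.43, 169.43], [-51.17, 129.36], [1.28, 143.12], [-76.62, 256.62], [0, 156.53], [-152.29, 152.29]. Speed limits (degrees/s): [136.94, 136.94, 159.86, 180, 180, 180].

## Interface

Orientations are given as [roll, pitch, yaw] about the fixed x, y, z axes, in that order (R = Rz(yaw) Ry(pitch) Rx(roll)).
In Python, from bench import sense, snapshot, camera_params, hand_in, masks_of, pinpoint gives the robot as it stands.
- The arm moves only by the tool step_arm, never from a script. Its argument "targets" is a list of rows, each an object with "angular": the turn, a rotation vector about the tool's x, y, z scaled (see below), a list of three; "dp": the shift along the tool's x, y, z scaled (see below), a list of three; "fingers": the closure, from 0 (fully open) to 1 (shut). A call has exactly 8 rows; each row is the pose to reach, as a shift and turn from the pose commanded when the call began, along the tool's axes at that moment, turning the shorter way round; what a row does not reach only later rows make up. The controller multiplies each number of a shift by 0.2 m and each number of a turn by 180 degrees. A row lasts 1/8 s, in which the tool goes at most 62.5 mm and 10.7 degrees, less where a joint would pass 70% of its speed; a pose out of reach is approached as far as the arm can. A call with a number of a shift or a turn outside -1 to 1 is refused whole. A call with a gripper value outside its range is refused whole. The fingers move at their own pace and stop on an object; "newtons" is the grip in N (left out, the last holds). Time passes only in rows, so rows that repeat a pose let the fingers close, or fill a call up. It gives the time, the measured TCP pose, the force, the opening and the grip force at its end, in the units of the state.
- sense(): the state, without advancing time (a new reading comes with each control period).
- snapshot(name): name is "side" or "top" or "wrist"; returns the picture (420x560x3 uint8, blue, green, red); there is no depth.
- camera_params(name): a dict with "vfov" (degrees; the focal length in pixels is half the picture's height over the tangent of half this angle, whatever the lens; pixels are square), "cx", "cy" (the principal point, pixels), "R" (3x3) and "t" (3): a world point X has camera coordinates R X + t. Camera axes: x right, y down, z forward; pixel columns grow to the right and rows downward; lengths in mm; the calibration is good to about 2 mm. A picture is of the moment at which its call begins: read the wrist's pose just before it. camera_params takes no time and is no camera call; for the wrist camera it gives the pose at the moment of the call.
- hand_in(): hands the job in; it is judged then, once.
Trained networks look in the newest picture that a camera, given by its name, has taken for a name from the list of things; names that differ only in an ending like _2 or _b are one class to them, and where a whole thing is asked for, a point or a joint stands for the part that bears it (a point fixed in the world has none). Each returns a list of dicts, best first, with "conf" (0 to 1); they miss things now and then, are a little off and sometimes report something else, mostly with a low value. They report only what shows in the picture. A call takes as long as a camera call.
- masks_of(camera, label): "pixels" (420x560 bool, what is visible of it) and "at" ([column, row] in pixels, amid what is visible of it).
- pinpoint(camera, label): "at" ([column, row] in pixels: a listed point, or the origin of a listed thing).
The state is a dict: "time": time; "joint_pos": joint angles; "qd": joint speeds; "joint_efforts": joint torques, N m; "tool_pos": TCP position; "tcp_rot": TCP orientation; "ft_force": force on the tool from outside, world axes, zero at the start; "wrist_torque": the same for the moment, N m; "finger_gap": finger opening in mm; "grip_force": force on a finger pad.
Only numpy, scipy, OpenCV 4.12 (cv2) and the standard library are available. Lean on these libraries where they do the work, as an engineer would, in place of code of your own. Each camera call takes 0.05 s, during which the arm holds its last target. There are 200 camera calls.

## Task

Mix the beads in the hopper: take the wooden-handled stirring rod out of its block, stir the beads round a couple of times with the rod's tip well down among them, without opening the gate or spilling any, and stand the rod back in its block. Then swing the gate handle at the hopper's side forward, away from you, against its spring, all the way to the stop, so that every bead runs out into the pan, and finish while still holding the handle there with the fingers: do not let it spring back. Leave the pan, torch, paddle and jar where they are.

Things in the scene. Friction and masses are not known exactly. Their poses are not given: they have to be found in the camera images.
- hopper: Bead hopper on a four-legged steel frame, fixed. Origin on the bench below the funnel's axis; z up, x from its open front (roughly facing the robot) to its back. Square deck 220 x 220 mm, top at height 106 mm, legs at (+-101, +-101) mm. Clear funnel: outlet of inner radius 40 mm at height 97, cone from 100 to 143, then a cylinder of radius 82 to the rim. Eight beads lie at its bottom.
- outlet (a point): Centre of the hopper's outlet on the funnel's axis, 96 mm above the bench; the top of the shut gate plate lies 2 mm below it, the beads reach up to about 22 mm above it.
- gate (a joint): Swing of the gate plate that shuts the outlet, in rad: 0 = shut (held by its spring), 1.19 = fully open at its stop. It turns about the upright pivot, anticlockwise seen from above as it opens: the handle, on the hopper's right (-y) side, swings from its front to its back. It takes about 5 N at the handle to start and 11 N at the stop; let go, it springs shut.
- pivot (a point): Point on the gate's upright pivot axis, 135 mm above the bench, at (0, -76) mm in the hopper's frame (on its right side).
- pan: Loose aluminium pan, 160 x 160 x 42 mm, walls and floor 3 mm, 0.55 kg, standing on the bench under the outlet between the hopper's legs. Origin at the centre of its underside.
- stirrer: Loose stirring rod, 174 mm long, about 60 g: dark graphite shaft, diameter 12 mm, length 112 mm, then a pale wooden handle, diameter 18 mm, length 62 mm. Origin at the centre of its lower tip, z along the rod to the handle. Starts upright in the block, tip 10 mm above the bench. Stir with the tip about 10 mm above the gate plate, in circles of 18 to 25 mm radius.
- stirrer_grip (a point): Point on the axis of the stirring rod's wooden handle, 137 mm from the tip; 37 mm of handle lies beyond it.
- block: Wooden tool block, 64 (x) x 150 (y) x 80 mm high, fixed to the bench. Origin at the centre of its underside, z up. The rod's round hole in the middle of its top is 18 mm in diameter and 70 mm deep (floor 10 mm above the bench), its mouth chamfered by 5 mm.
- block_hole (a point): Centre of the hole's mouth on top of the tool block, 80 mm above the bench.
- torch: Bystander: bench torch bolted to the bench, about 230 x 95 x 150 mm. Origin at the centre of its foot's underside.
- paddle: Bystander: graphite paddle with wooden handle lying loose on the bench, 215 x 50 x 24 mm. Origin near its middle, x along it to the blade.
- jar: Bystander: loose glass jar with dark lid, 64 mm in diameter, 85 mm high. Origin at the centre of its underside.
- bead0: Loose round glass bead, 24 mm in diameter, 18 g, in the hopper. Origin at its centre.
- bead1: Loose round glass bead, 24 mm in diameter, 18 g, in the hopper. Origin at its centre.
- bead2: Loose round glass bead, 24 mm in diameter, 18 g, in the hopper. Origin at its centre.
- bead3: Loose round glass bead, 24 mm in diameter, 18 g, in the hopper. Origin at its centre.
- bead4: Loose round glass bead, 20 mm in diameter, 10.5 g, in the hopper. Origin at its centre.
- bead5: Loose round glass bead, 20 mm in diameter, 10.5 g, in the hopper. Origin at its centre.
- bead6: Loose round glass bead, 20 mm in diameter, 10.5 g, in the hopper. Origin at its centre.
- bead7: Loose round glass bead, 20 mm in diameter, 10.5 g, in the hopper. Origin at its centre.
- rim (a point): Centre of the funnel's open mouth, 195 mm above the bench, on its axis; outer radius of the rim 85 mm, inner 79 mm.
- gate_handle (a point): Point on the axis of the gate's upright round black handle, 130 mm above the bench; its frame turns with the gate. The handle is 16 mm in diameter, from 94 to 152 mm above the bench, at the end of the gate's flat steel arm, 95 mm from the pivot axis. Shut, it stands at (-53, -155) mm in the hopper's frame, at the stop at (53, -155) mm.

How it is judged:
By the outcome, as a careful person would: the job done as asked, in the order asked, and still so for the second after the job is handed in, while the arm keeps its last pose, push and grip.
It also fails if it takes over 72 s, if anything falls off the work surface, if the arm or the gripper's body presses on something with over 40 N, if the wrist force passes 120 N, or if a joint passes its speed limit or range.

## Working session

There is one attempt and no reset: what is moved stays moved. The work goes in short steps, Python scripts to look and compute and a tool call to move; the robot and the scene stay as the last step left them, time stands still between calls to the robot, and variables do not carry over. Pictures are saved under pics/ and viewed, at most 11 in all, crops included, and the job is handed in when it is done.

Besides the shell and the picture viewer there is one more tool, called after "Request:" as name(argument=value, ...), one argument or row to a line, values as JSON. step_arm: Moves the arm, as the interface text tells. Its arguments: {"type":"object","properties":{"targets":{"type":"array","items":{"type":"object","properties":{"angular":{"type":"array","items":{"type":"number","minimum":-1,"maximum":1}},"dp":{"type":"array","items":{"type":"number","minimum":-1,"maximum":1}},"fingers":{"type":"number"}}}},"newtons":{"type":"number"}},"required":["targets"]}

```bash
ls; mkdir -p pics; python3 - <<'E'
from bench import *
import cv2,numpy as np
np.set_printoptions(precision=3,suppress=True)
print(sense())
for c in ["side","top"]:
    im=snapshot(c); cv2.imwrite(f"pics/{c}0.png",im)
    p=camera_params(c); print(c,p)
    for l in ["outlet","pivot","rim","gate_handle","block_hole","stirrer_grip","stirrer","block","hopper","pan","torch","jar","paddle"]:
        print(c,l,[(np.round(d["at"],1),round(d["conf"],2)) for d in pinpoint(c,l)][:2])
E
```

```text
pics
{'time': 0.0, 'joint_pos': array([64.552,  7.516, 85.33 ,  0.   , 87.262, -4.893]), 'qd': array([ 0.033,  0.142,  0.047,  0.041, -0.053,  0.164]), 'joint_efforts': array([  0.   , -56.939, -50.056,  -0.   ,   0.014,  -0.   ]), 'tool_pos': array([210.402, 561.306, 230.229]), 'tcp_rot': array([-179.893,   -0.01 ,  159.445]), 'ft_force': array([-0.303, -0.242, -0.497]), 'wrist_torque': array([ 0.005, -0.006,  0.044]), 'grip_force': 0.0, 'finger_gap': 85.62967479320722}
side {'vfov': 49.21708669629777, 'cx': 282.60735361730497, 'cy': 209.6074620427568, 'R': array([[ 0.937, -0.349, -0.016],
       [-0.199, -0.497, -0.845],
       [ 0.286,  0.795, -0.535]]), 't': array([-550.297,  237.518, 1192.829])}
side outlet [(array([265.6, 225.7]), 0.58)]
side pivot [(array([279.3, 230.8]), 0.96), (array([272.8, 255.1]), 0.63)]
side rim [(array([265.7, 202.8]), 0.59)]
side gate_handle [(array([271.7, 253.3]), 0.68), (array([318.1, 206.3]), 0.68)]
side block_hole [(array([228. , 194.1]), 0.63)]
side stirrer_grip [(array([226.7, 174.8]), 0.56)]
side stirrer []
side block [(array([230.7, 216.6]), 0
[... 432 characters left out ...]
],
       [ 0.184,  0.014, -0.983]]), 't': array([ 24.533, 639.729, 980.702])}
top outlet [(array([278.8, 249.3]), 0.91)]
top pivot [(array([312., 242.]), 0.9), (array([278.8, 248.5]), 0.59)]
top rim [(array([279.4, 245.6]), 0.57)]
top gate_handle [(array([353. , 260.1]), 0.83)]
top block_hole [(array([170.1, 269.3]), 0.67), (array([265. , 249.2]), 0.47)]
top stirrer_grip [(array([164.4, 271. ]), 0.41)]
top stirrer [(array([175.3, 269.1]), 0.43), (array([276.5, 239.4]), 0.23)]
top block [(array([179.9, 270.9]), 0.87)]
top hopper [(array([279.3, 255.6]), 0.7)]
top pan []
top torch [(array([117.7, 200.9]), 0.77)]
top jar [(array([396.1, 183.8]), 0.84)]
top paddle [(array([206.5, 158.1]), 0.6)]
```

```bash
cat > h.py <<'E'
from bench import *
import cv2,numpy as np
from scipy.spatial.transform import Rotation as Ro
np.set_printoptions(precision=3,suppress=True)
def ray(p,px):
    f=210/np.tan(np.radians(p["vfov"]/2)); d=np.array([(px[0]-p["cx"])/f,(px[1]-p["cy"])/f,1.])
    R=np.array(p["R"]); return -R.T@np.array(p["t"]), R.T@d
def atz(p,px,z):
    c,d=ray(p,px); return c+d*(z-c[2])/d[2]
def proj(p,X):
    f=210/np.tan(np.radians(p["vfov"]/2)); c=np.array(p["R"])@X+np.array(p["t"]); return c[:2]/c[2]*f+[p["cx"],p["cy"]]
E
python3 - <<'E'
from h import *
Z=dict(outlet=96,pivot=135,rim=195,gate_handle=130,block_hole=80,stirrer_grip=147,stirrer=10,block=0,hopper=0)
A={"side":dict(outlet=(265.6,225.7),pivot=(279.3,230.8),rim=(265.7,202.8),gate_handle=(271.7,253.3),block_hole=(228,194.1),stirrer_grip=(226.7,174.8),block=(230.7,216.6),hopper=(271.8,254.7)),
"top":dict(outlet=(278.8,249.3),pivot=(312,242),rim=(279.4,245.6),gate_handle=(353,260.1),block_hole=(170.1,269.3),stirrer_grip=(164.4,271),stirrer=(175.3,269.1),block=(179.9,270.9),hopper=(279.3,255.6))}
for c in A:
    p=camera_params(c)
    for k,v in A[c].items(): print(c,k,atz(p,v,Z[k]))
a=cv2.imread("pics/top0.png");b=cv2.imread("pics/side0.png")
cv2.imwrite("pics/v1.png",cv2.resize(a[130:330,100:420],(800,500),interpolation=2))
cv2.imwrite("pics/v2.png",cv2.resize(b[130:330,140:400],(780,600),interpolation=2))
E
```

```text
side outlet [539.736   6.401  96.   ]
side pivot [548.856 -84.302 135.   ]
side rim [531.42  -30.311 195.   ]
side gate_handle [ 500.33  -161.946  130.   ]
side block_hole [491.239 246.198  80.   ]
side stirrer_grip [494.139 252.471 147.   ]
side block [490.825 234.536   0.   ]
side hopper [550.199  -8.621  -0.   ]
top outlet [538.249  -6.723  96.   ]
top pivot [550.979 -80.259 135.   ]
top rim [536.965  -6.34  195.   ]
top gate_handle [ 511.1   -171.048  130.   ]
top block_hole [492.849 248.166  80.   ]
top stirrer_grip [486.188 244.589 147.   ]
top stirrer [496.454 251.739  10.   ]
top block [492.391 242.135   0.   ]
top hopper [530.998  -9.541   0.   ]
```

View pics/v1.png

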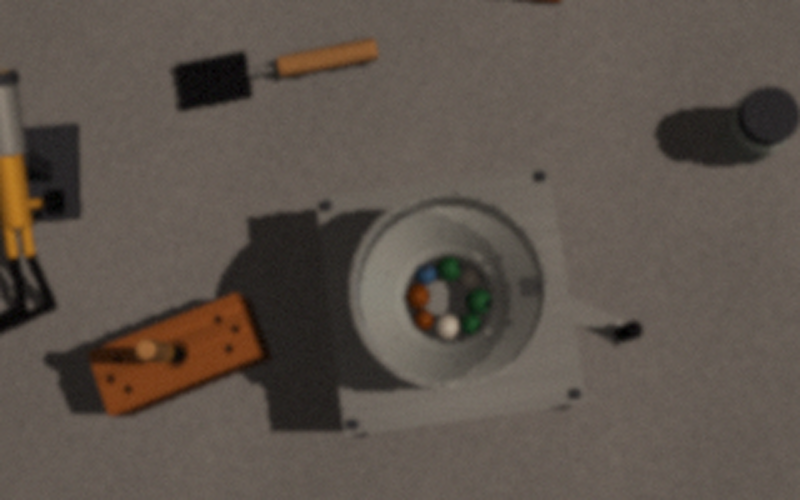

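View pics/v2.png

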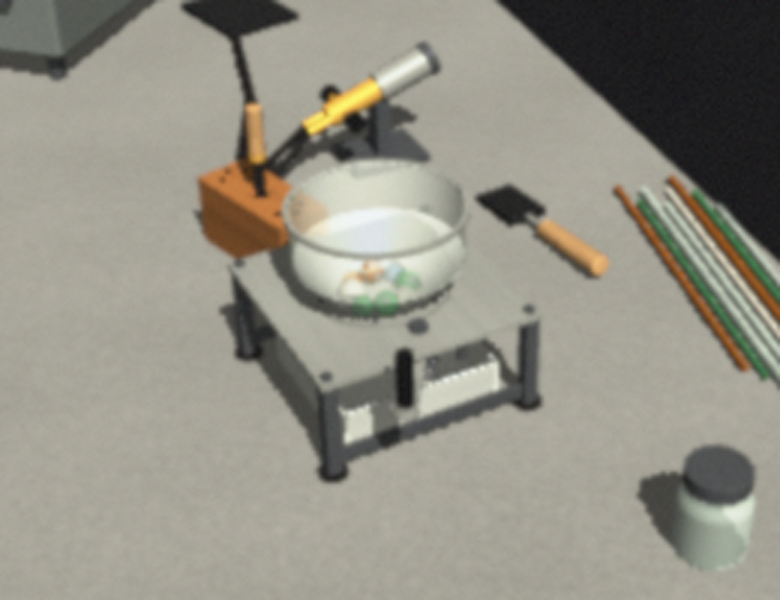

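The top crop shows the hopper funnel centred at full-image (279,247), beads inside, handle at (351,261), and the rod in the block at (160,271), leaning image-left because of perspective. There is dark structure near the block at (105,250), so I'm checking the full pictures.

```bash
python3 - <<'E'
from h import *
w=snapshot("wrist")
a=cv2.imread("pics/top0.png");b=cv2.imread("pics/side0.png")
p=camera_params("wrist"); print(p)
for l in ["stirrer_grip","block_hole","torch"]: print(l,[(d["at"],d["conf"]) for d in pinpoint("wrist",l)][:2])
m=np.zeros((600,800,3),np.uint8)
m[:300,:400]=cv2.resize(a,(400,300));m[:300,400:]=cv2.resize(b,(400,300));m[300:,:400]=cv2.resize(w,(400,300))
m[300:,400:]=cv2.resize(a[200:320,40:200],(400,300),interpolation=2)
cv2.imwrite("pics/v3.png",m)
# yaw from masks
pt=camera_params("top")
for q in [(100+352/2.5,130+424/2.5),(100+574/2.5,130+394/2.5),(100+325/2.5,130+205/2.5),(100+539/2.5,130+176/2.5)]: print(atz(pt,q,106))
E
```

```text
{'vfov': 62.41262947796396, 'cx': 281.9798261870033, 'cy': 212.99568820725725, 'R': array([[ 0.352,  0.936,  0.001],
       [ 0.893, -0.336,  0.3  ],
       [ 0.281, -0.105, -0.954]]), 't': array([-600.027,  -38.893,  377.949])}
stirrer_grip []
block_hole []
torch []
[424.179  79.468 106.   ]
[ 450.945 -120.709  106.   ]
[624.557 107.119 106.   ]
[651.891 -93.303 106.   ]
```

View pics/v3.png

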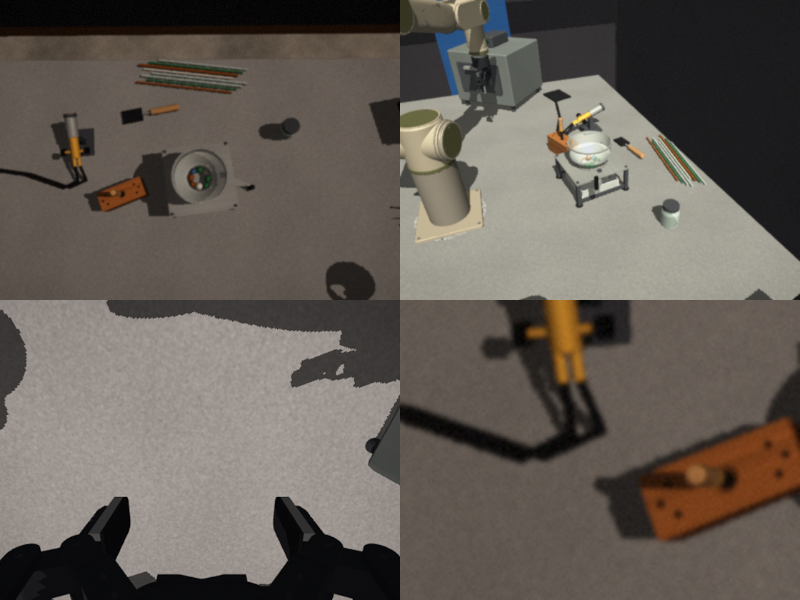

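The full views show the torch left of the block, its hose lying low, and the rod free to be approached from above. The hopper fits well at (538,-6.7) with yaw 7.8°, and the rod is near (492,247).

```bash
cat >> h.py <<'E'
import json,os
def Rdown(yaw): return Ro.from_euler("xyz",[180,0,yaw],degrees=True)
def load():
    return json.load(open("cmd.json")) if os.path.exists("cmd.json") else [210.669,561.804,231.292,159.445]
def plan(rows,save=True):
    """rows: 8 world poses (x,y,z,yaw), tool down; prints rounded dp/angular-z per row and keeps the last as commanded."""
    s=np.array(load(),float); R=Rdown(s[3]).as_matrix(); prev=s; out=[]
    for r in rows:
        r=np.array(r,float); d=np.round(R.T@(r[:3]-s[:3])/200,3); a=round(-(r[3]-s[3])/180,3)
        st=np.linalg.norm(r[:3]-prev[:3]); w=abs(r[3]-prev[3])
        if st>62 or w>10.6 or max(abs(d))>1: print("LIMIT",st,w,d)
        out.append([*d.tolist(),a]); prev=r
    for o in out: print(o)
    if save: json.dump([*(s[:3]+R@np.array(out[-1][:3])*200).tolist(), s[3]-out[-1][3]*180],open("cmd.json","w"))
def line(a,b,n,ease=False):
    t=np.arange(1,n+1)/n
    if ease: t=t*t*(3-2*t)
    return [list(np.array(a)+(np.array(b)-np.array(a))*u) for u in t]
E
python3 - <<'E'
from h import *
s=load(); e=[492,247,300,90]; w=line(s,e,16)
plan(w[:8]); print(); plan(w[8:14]+[e,e]) if 0 else plan(w[8:])
E
```

```text
[-0.117, -0.061, -0.021, np.float64(0.024)]
[-0.234, -0.122, -0.043, np.float64(0.048)]
[-0.351, -0.184, -0.064, np.float64(0.072)]
[-0.467, -0.245, -0.086, np.float64(0.096)]
[-0.584, -0.306, -0.107, np.float64(0.121)]
[-0.701, -0.367, -0.129, np.float64(0.145)]
[-0.818, -0.429, -0.15, np.float64(0.169)]
[-0.935, -0.49, -0.172, np.float64(0.193)]

LIMIT 26.73433238899294 4.340312499999996 [-1.047  0.13  -0.172]
[-0.131, 0.016, -0.021, np.float64(0.024)]
[-0.262, 0.032, -0.043, np.float64(0.048)]
[-0.393, 0.049, -0.064, np.float64(0.072)]
[-0.524, 0.065, -0.086, np.float64(0.096)]
[-0.655, 0.081, -0.107, np.float64(0.12)]
[-0.785, 0.098, -0.129, np.float64(0.145)]
[-0.916, 0.114, -0.15, np.float64(0.169)]
[-1.047, 0.13, -0.172, np.float64(0.193)]
```

Request:
step_arm(
  targets=[
    {"dp": [-0.117, -0.061, -0.021], "angular": [0, 0, 0.024], "fingers": 0},
    {"dp": [-0.234, -0.122, -0.043], "angular": [0, 0, 0.048], "fingers": 0},
    {"dp": [-0.351, -0.184, -0.064], "angular": [0, 0, 0.072], "fingers": 0},
    {"dp": [-0.467, -0.245, -0.086], "angular": [0, 0, 0.096], "fingers": 0},
    {"dp": [-0.584, -0.306, -0.107], "angular": [0, 0, 0.121], "fingers": 0},
    {"dp": [-0.701, -0.367, -0.129], "angular": [0, 0, 0.145], "fingers": 0},
    {"dp": [-0.818, -0.429, -0.15], "angular": [0, 0, 0.169], "fingers": 0},
    {"dp": [-0.935, -0.49, -0.172], "angular": [0, 0, 0.193], "fingers": 0},
  ],
)

```text
time: 2.6
tool_pos: [351.9, 403.7, 265.9]
tcp_rot: [180.0, 0.0, 124.6]
ft_force: [0.1, 0.4, 0.3]
finger_gap: 85.5
grip_force: 0.0
```

Request:
step_arm(
  targets=[
    {"dp": [-0.131, 0.016, -0.021], "angular": [0, 0, 0.024], "fingers": 0},
    {"dp": [-0.262, 0.032, -0.043], "angular": [0, 0, 0.048], "fingers": 0},
    {"dp": [-0.393, 0.049, -0.064], "angular": [0, 0, 0.072], "fingers": 0},
    {"dp": [-0.524, 0.065, -0.086], "angular": [0, 0, 0.096], "fingers": 0},
    {"dp": [-0.655, 0.081, -0.107], "angular": [0, 0, 0.12], "fingers": 0},
    {"dp": [-0.785, 0.098, -0.129], "angular": [0, 0, 0.145], "fingers": 0},
    {"dp": [-0.916, 0.114, -0.15], "angular": [0, 0, 0.169], "fingers": 0},
    {"dp": [-1.0, 0.13, -0.172], "angular": [0, 0, 0.193], "fingers": 0},
  ],
)

```text
time: 3.6
tool_pos: [487.3, 253.8, 300.3]
tcp_rot: [180.0, 0.0, 89.8]
ft_force: [0.5, 1.2, 0.2]
finger_gap: 85.8
grip_force: 0.0
```

```bash
python3 - <<'E'
from h import *
# fix last row of call 2: was -1.047, sent -1.0 (tool x at the call's start yaw)
c=load(); y=159.445-0.193*180; R=Rdown(y).as_matrix(); c[:3]=(np.array(c[:3])+R@np.array([0.047*200,0,0])).tolist(); json.dump(c,open("cmd.json","w")); print(c)
s=sense(); print(s["time"],s["tool_pos"],s["tcp_rot"])
w=snapshot("wrist"); p=camera_params("wrist"); cv2.imwrite("pics/w1.png",w)
for l,z in [("stirrer_grip",147),("block_hole",80)]:
    for d in pinpoint("wrist",l)[:2]: print(l,d["at"],round(d["conf"],2),atz(p,d["at"],z))
E
```

```text
[486.6000373547917, 254.77048462913717, 300.092, 89.96499999999997]
3.6 [487.269 253.772 300.279] [179.991   0.007  89.772]
stirrer_grip [280.3, 198.4] 0.7 [488.05  249.613 147.   ]
stirrer_grip [448.8, 29.2] 0.21 [618.502 382.389 147.   ]
block_hole [283.9, 181.7] 0.83 [491.676 249.972  80.   ]
```

View pics/w1.png

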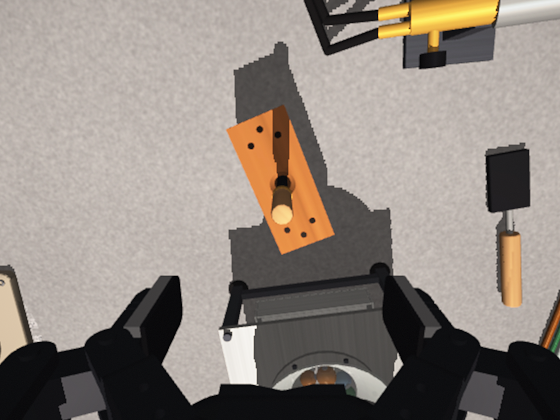

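The wrist view shows the rod upright: handle top at (282,214), hole mouth at (283,183), nothing within the fingers' path.

```bash
python3 - <<'E'
from h import *
p=camera_params("wrist"); print(atz(p,(282,214),184))
s=load(); e=[490.5,249.5,128,90]
plan(line(s,[490.5,249.5,200,90],4)+line([490.5,249.5,200,90],e,4))
E
```

```text
[487.779 248.968 184.   ]
[-0.007, 0.005, 0.125, np.float64(-0.0)]
[-0.013, 0.01, 0.25, np.float64(-0.0)]
[-0.02, 0.015, 0.375, np.float64(-0.0)]
[-0.026, 0.02, 0.5, np.float64(-0.0)]
[-0.026, 0.02, 0.59, np.float64(-0.0)]
[-0.026, 0.02, 0.68, np.float64(-0.0)]
[-0.026, 0.02, 0.77, np.float64(-0.0)]
[-0.026, 0.02, 0.86, np.float64(-0.0)]
```

Request:
step_arm(
  targets=[
    {"dp": [-0.007, 0.005, 0.125], "angular": [0, 0, 0], "fingers": 0},
    {"dp": [-0.013, 0.01, 0.25], "angular": [0, 0, 0], "fingers": 0},
    {"dp": [-0.02, 0.015, 0.375], "angular": [0, 0, 0], "fingers": 0},
    {"dp": [-0.026, 0.02, 0.5], "angular": [0, 0, 0], "fingers": 0},
    {"dp": [-0.026, 0.02, 0.59], "angular": [0, 0, 0], "fingers": 0},
    {"dp": [-0.026, 0.02, 0.68], "angular": [0, 0, 0], "fingers": 0},
    {"dp": [-0.026, 0.02, 0.77], "angular": [0, 0, 0], "fingers": 0},
    {"dp": [-0.026, 0.02, 0.86], "angular": [0, 0, 0], "fingers": 0},
  ],
)

```text
time: 4.75
tool_pos: [490.7, 249.7, 127.2]
tcp_rot: [180.0, -0.0, 90.0]
ft_force: [-0.1, -0.3, 0.6]
finger_gap: 85.3
grip_force: 0.0
```

Request:
step_arm(
  newtons=80,
  targets=[
    {"dp": [0, 0, 0], "angular": [0, 0, 0], "fingers": 1},
    {"dp": [0, 0, 0], "angular": [0, 0, 0], "fingers": 1},
    {"dp": [0, 0, 0], "angular": [0, 0, 0], "fingers": 1},
    {"dp": [0, 0, 0], "angular": [0, 0, 0], "fingers": 1},
    {"dp": [0, 0, 0], "angular": [0, 0, 0], "fingers": 1},
    {"dp": [0, 0, 0], "angular": [0, 0, 0], "fingers": 1},
    {"dp": [0, 0, 0], "angular": [0, 0, 0], "fingers": 1},
    {"dp": [0, 0, 0], "angular": [0, 0, 0], "fingers": 1},
  ],
)

```text
time: 5.75
tool_pos: [491.2, 249.8, 129.1]
tcp_rot: [179.9, -0.0, 90.0]
ft_force: [-0.7, 0.3, 5.7]
finger_gap: 16.3
grip_force: 77.7
```

```bash
python3 - <<'E'
from h import *
print(atz(camera_params("top"),(274.8,248.8),96))
s=load(); print(s); x,y=s[:2]
a=[x,y,326,90]; plan(line(s,a,8)); print()
b=[538.5,1.5,342,90]; w=line(a,b,12,True); plan(w[:7]+[w[6]] ) ; print(); 
s=load(); plan(line(s,b,5)+[b]*1+line(b,[538.5,1.5,310,90],2))
E
```

```text
[539.411   2.553  96.   ]
[490.596860109438, 249.5680421385428, 128.09199999999998, 89.96499999999997]
[0.0, 0.0, -0.124, np.float64(-0.0)]
[0.0, 0.0, -0.247, np.float64(-0.0)]
[0.0, 0.0, -0.371, np.float64(-0.0)]
[0.0, 0.0, -0.495, np.float64(-0.0)]
[0.0, 0.0, -0.618, np.float64(-0.0)]
[0.0, 0.0, -0.742, np.float64(-0.0)]
[0.0, 0.0, -0.866, np.float64(-0.0)]
[0.0, 0.0, -0.99, np.float64(-0.0)]

[-0.024, 0.005, -0.001, np.float64(-0.0)]
[-0.092, 0.018, -0.005, np.float64(-0.0)]
[-0.194, 0.038, -0.012, np.float64(-0.0)]
[-0.322, 0.062, -0.02, np.float64(-0.0)]
[-0.467, 0.09, -0.03, np.float64(-0.0)]
[-0.62, 0.12, -0.04, np.float64(-0.0)]
[-0.774, 0.15, -0.049, np.float64(-0.0)]
[-0.774, 0.15, -0.049, np.float64(-0.0)]

[-0.093, 0.018, -0.006, np.float64(-0.0)]
[-0.186, 0.036, -0.012, np.float64(-0.0)]
[-0.28, 0.054, -0.018, np.float64(-0.0)]
[-0.373, 0.072, -0.024, np.float64(-0.0)]
[-0.466, 0.09, -0.031, np.float64(-0.0)]
[-0.466, 0.09, -0.031, np.float64(-0.0)]
[-0.466, 0.09, 0.049, np.float64(-0.0)]
[-0.466, 0.09, 0.129, np.float64(-0.0)]
```

Request:
step_arm(
  targets=[
    {"dp": [0, 0, -0.124], "angular": [0, 0, 0], "fingers": 1},
    {"dp": [0, 0, -0.247], "angular": [0, 0, 0], "fingers": 1},
    {"dp": [0, 0, -0.371], "angular": [0, 0, 0], "fingers": 1},
    {"dp": [0, 0, -0.495], "angular": [0, 0, 0], "fingers": 1},
    {"dp": [0, 0, -0.618], "angular": [0, 0, 0], "fingers": 1},
    {"dp": [0, 0, -0.742], "angular": [0, 0, 0], "fingers": 1},
    {"dp": [0, 0, -0.866], "angular": [0, 0, 0], "fingers": 1},
    {"dp": [0, 0, -0.99], "angular": [0, 0, 0], "fingers": 1},
  ],
)

```text
time: 6.75
tool_pos: [490.4, 249.5, 326.6]
tcp_rot: [-180.0, 0.0, 90.0]
ft_force: [-0.5, -0.7, 0.1]
finger_gap: 16.4
grip_force: 77.8
```

```bash
python3 - <<'E'
from h import *
s=sense(); print(s["time"],s["tool_pos"],s["finger_gap"],s["ft_force"])
w=snapshot("wrist"); b=snapshot("side"); pw=camera_params("wrist"); ps=camera_params("side")
x,y,z=s["tool_pos"]
for nm,p in (("wrist",pw),("side",ps)): print(nm,"expected tip",proj(p,np.array([x,y,z-118.])),"top",proj(p,np.array([x,y,z+56])))
m=np.zeros((420,800,3),np.uint8); m[:,:400]=w[:,80:480]; c=b[60:270,130:330]; m[:,400:]=cv2.resize(c,(400,420))
cv2.imwrite("pics/v4.png",m)
E
```

```text
6.75 [490.384 249.463 326.568] 16.427582839802515 [-0.519 -0.713  0.07 ]
wrist expected tip [278.62  206.589] top [276.004 364.373]
side expected tip [224.147 157.839] top [219.073 103.419]
```

View pics/v4.png

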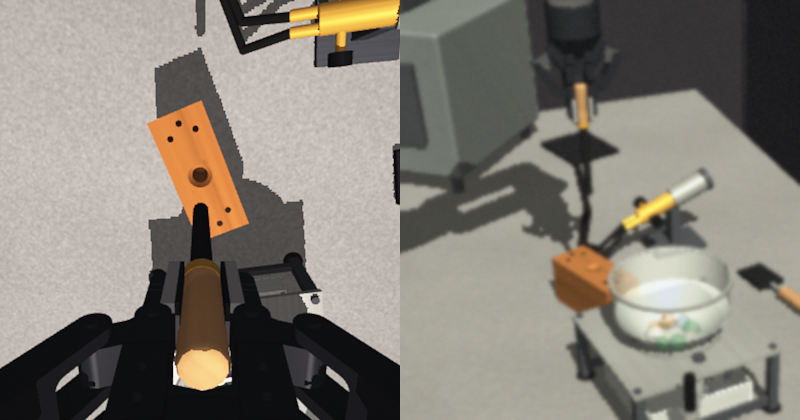

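The rod is held upright; its tip is at wrist pixel (280,205), where expected, and the empty hole shows at (280,176).

Request:
step_arm(
  targets=[
    {"dp": [-0.024, 0.005, -0.001], "angular": [0, 0, 0], "fingers": 1},
    {"dp": [-0.092, 0.018, -0.005], "angular": [0, 0, 0], "fingers": 1},
    {"dp": [-0.194, 0.038, -0.012], "angular": [0, 0, 0], "fingers": 1},
    {"dp": [-0.322, 0.062, -0.02], "angular": [0, 0, 0], "fingers": 1},
    {"dp": [-0.467, 0.09, -0.03], "angular": [0, 0, 0], "fingers": 1},
    {"dp": [-0.62, 0.12, -0.04], "angular": [0, 0, 0], "fingers": 1},
    {"dp": [-0.774, 0.15, -0.049], "angular": [0, 0, 0], "fingers": 1},
    {"dp": [-0.774, 0.15, -0.049], "angular": [0, 0, 0], "fingers": 1},
  ],
)

```text
time: 7.85
tool_pos: [520.4, 92.0, 334.8]
tcp_rot: [-179.9, 0.0, 89.8]
ft_force: [-0.2, -0.5, -0.5]
finger_gap: 16.1
grip_force: 77.8
```

Request:
step_arm(
  targets=[
    {"dp": [-0.093, 0.018, -0.006], "angular": [0, 0, 0], "fingers": 1},
    {"dp": [-0.186, 0.036, -0.012], "angular": [0, 0, 0], "fingers": 1},
    {"dp": [-0.28, 0.054, -0.018], "angular": [0, 0, 0], "fingers": 1},
    {"dp": [-0.373, 0.072, -0.024], "angular": [0, 0, 0], "fingers": 1},
    {"dp": [-0.466, 0.09, -0.031], "angular": [0, 0, 0], "fingers": 1},
    {"dp": [-0.466, 0.09, -0.031], "angular": [0, 0, 0], "fingers": 1},
    {"dp": [-0.466, 0.09, 0.049], "angular": [0, 0, 0], "fingers": 1},
    {"dp": [-0.466, 0.09, 0.129], "angular": [0, 0, 0], "fingers": 1},
  ],
)

```text
time: 8.85
tool_pos: [538.2, 2.0, 308.5]
tcp_rot: [-180.0, -0.0, 90.0]
ft_force: [-1.5, 0.2, -0.2]
finger_gap: 16.4
grip_force: 77.8
```

```bash
python3 - <<'E'
from h import *
s=sense(); print(s["time"],s["tool_pos"],load())
w=snapshot("wrist"); p=camera_params("wrist"); c=s["tool_pos"]
for l in ["outlet","rim"]:
    for d in pinpoint("wrist",l)[:2]: print(l,d["at"],round(d["conf"],2),atz(p,d["at"],96 if l=="outlet" else 195))
print("tip",proj(p,c-[0,0,118.]),"outlet exp",proj(p,np.array([538,-6.7,96])))
cv2.imwrite("pics/v5.png",w)
e=load(); plan(line(e,[538.5,1.5,222.5,90],8)) 
E
```

```text
8.85 [538.184   2.02  308.51 ] [538.4453565840347, 1.5387668803174677, 310.092, 89.96499999999997]
outlet [281.3, 192.1] 0.55 [536.21  -8.82  96.  ]
outlet [280.9, 304.3] 0.35 [ 535.59  -142.267   96.   ]
rim [282.8, 222.4] 0.64 [538.033  -8.194 195.   ]
rim [399.4, 368.6] 0.27 [ 641.192 -144.762  195.   ]
tip [283.013 207.99 ] outlet exp [283.019 190.118]
[-0.0, 0.0, 0.055, np.float64(-0.0)]
[-0.0, 0.0, 0.109, np.float64(-0.0)]
[-0.0, 0.0, 0.164, np.float64(-0.0)]
[-0.0, 0.0, 0.219, np.float64(-0.0)]
[-0.0, 0.0, 0.274, np.float64(-0.0)]
[-0.0, 0.0, 0.328, np.float64(-0.0)]
[-0.0, 0.0, 0.383, np.float64(-0.0)]
[-0.0, 0.0, 0.438, np.float64(-0.0)]
```

View pics/v5.png

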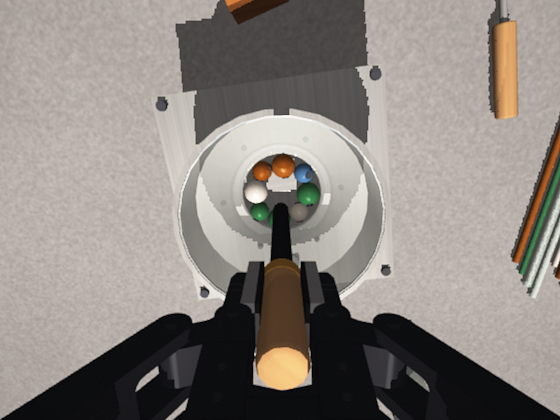

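The wrist view shows a ring of beads around pixel (282,192), its middle empty and matching the hopper axis; I'll descend the tip there, at about (537.5,-6).

```bash
python3 - <<'E'
from h import *
e=[538.4453565840347, 1.5387668803174677, 310.092, 89.96499999999997]; json.dump(e,open("cmd.json","w"))
a=[537.5,-6,275,90]; plan(line(e,a,3)+line(a,[537.5,-6,222.5,90],5)); print()
C=np.array([537.5,-7.]); 
def ring(r,th): return [C[0]+r*np.cos(np.radians(th)),C[1]+r*np.sin(np.radians(th)),222.5,90]
# spiral out then circles; 22.5 deg per row
th0=90; R=[6,11,16,20,21.5]+[21.5]*43
path=[ring(R[i],th0+22.5*i) for i in range(48)]+line(ring(21.5,th0+22.5*47),[537.5,-7,222.5,90],0)
json.dump(path,open("path.json","w"))
E
```

```text
[-0.013, -0.002, 0.058, np.float64(-0.0)]
[-0.025, -0.003, 0.117, np.float64(-0.0)]
[-0.038, -0.005, 0.175, np.float64(-0.0)]
[-0.038, -0.005, 0.228, np.float64(-0.0)]
[-0.038, -0.005, 0.28, np.float64(-0.0)]
[-0.038, -0.005, 0.333, np.float64(-0.0)]
[-0.038, -0.005, 0.385, np.float64(-0.0)]
[-0.038, -0.005, 0.438, np.float64(-0.0)]
```

Request:
step_arm(
  targets=[
    {"dp": [-0.013, -0.002, 0.058], "angular": [0, 0, 0], "fingers": 1},
    {"dp": [-0.025, -0.003, 0.117], "angular": [0, 0, 0], "fingers": 1},
    {"dp": [-0.038, -0.005, 0.175], "angular": [0, 0, 0], "fingers": 1},
    {"dp": [-0.038, -0.005, 0.228], "angular": [0, 0, 0], "fingers": 1},
    {"dp": [-0.038, -0.005, 0.28], "angular": [0, 0, 0], "fingers": 1},
    {"dp": [-0.038, -0.005, 0.333], "angular": [0, 0, 0], "fingers": 1},
    {"dp": [-0.038, -0.005, 0.385], "angular": [0, 0, 0], "fingers": 1},
    {"dp": [-0.038, -0.005, 0.438], "angular": [0, 0, 0], "fingers": 1},
  ],
)

```text
time: 10.0
tool_pos: [537.5, -6.0, 221.9]
tcp_rot: [180.0, -0.0, 90.0]
ft_force: [0.3, -0.8, -0.8]
finger_gap: 16.1
grip_force: 77.8
```

```bash
python3 - <<'E'
from h import *
p=json.load(open("path.json"))
for i in range(6): plan(p[8*i:8*i+8]); print()
E
```

```text
[0.025, 0.0, -0.0, np.float64(-0.0)]
[0.046, -0.021, -0.0, np.float64(-0.0)]
[0.052, -0.056, -0.0, np.float64(-0.0)]
[0.034, -0.092, -0.0, np.float64(-0.0)]
[-0.005, -0.107, -0.0, np.float64(-0.0)]
[-0.046, -0.099, -0.0, np.float64(-0.0)]
[-0.081, -0.076, -0.0, np.float64(-0.0)]
[-0.104, -0.041, -0.0, np.float64(-0.0)]

[-0.008, 0.041, -0.0, np.float64(-0.0)]
[0.0, 0.082, -0.0, np.float64(-0.0)]
[0.023, 0.117, -0.0, np.float64(-0.0)]
[0.058, 0.141, -0.0, np.float64(-0.0)]
[0.099, 0.149, -0.0, np.float64(-0.0)]
[0.141, 0.141, -0.0, np.float64(-0.0)]
[0.175, 0.117, -0.0, np.float64(-0.0)]
[0.199, 0.082, -0.0, np.float64(-0.0)]

[0.008, -0.041, -0.0, np.float64(-0.0)]
[-0.0, -0.082, -0.0, np.float64(-0.0)]
[-0.024, -0.117, -0.0, np.float64(-0.0)]
[-0.059, -0.14, -0.0, np.float64(-0.0)]
[-0.1, -0.148, -0.0, np.float64(-0.0)]
[-0.141, -0.14, -0.0, np.float64(-0.0)]
[-0.176, -0.117, -0.0, np.float64(-0.0)]
[-0.199, -0.082, -0.0, np.float64(-0.0)]

[-0.008, 0.041, -0.0, np.float64(-0.0)]
[0.0, 0.082, -0.0, np.float64(-0.0)]
[0.023, 0.117, -0.0, np.float64(-0.0)]
[0.058, 0.141, -0.0, np.float64(-0.0)]
[0.099, 0.149, -0.0, np.float64(-0.0)]
[0.141, 0.141, -0.0, np.float64(-0.0)]
[0.175, 0.117, -0.0, np.float64(-0.0)]
[0.199, 0.082, -0.0, np.float64(-0.0)]

[0.008, -0.041, -0.0, np.float64(-0.0)]
[-0.0, -0.082, -0.0, np.float64(-0.0)]
[-0.024, -0.117, -0.0, np.float64(-0.0)]
[-0.059, -0.14, -0.0, np.float64(-0.0)]
[-0.1, -0.148, -0.0, np.float64(-0.0)]
[-0.141, -0.14, -0.0, np.float64(-0.0)]
[-0.176, -0.117, -0.0, np.float64(-0.0)]
[-0.199, -0.082, -0.0, np.float64(-0.0)]

[-0.008, 0.041, -0.0, np.float64(-0.0)]
[0.0, 0.082, -0.0, np.float64(-0.0)]
[0.023, 0.117, -0.0, np.float64(-0.0)]
[0.058, 0.141, -0.0, np.float64(-0.0)]
[0.099, 0.149, -0.0, np.float64(-0.0)]
[0.141, 0.141, -0.0, np.float64(-0.0)]
[0.175, 0.117, -0.0, np.float64(-0.0)]
[0.199, 0.082, -0.0, np.float64(-0.0)]
```

Request:
step_arm(
  targets=[
    {"dp": [0.025, 0, 0], "angular": [0, 0, 0], "fingers": 1},
    {"dp": [0.046, -0.021, 0], "angular": [0, 0, 0], "fingers": 1},
    {"dp": [0.052, -0.056, 0], "angular": [0, 0, 0], "fingers": 1},
    {"dp": [0.034, -0.092, 0], "angular": [0, 0, 0], "fingers": 1},
    {"dp": [-0.005, -0.107, 0], "angular": [0, 0, 0], "fingers": 1},
    {"dp": [-0.046, -0.099, 0], "angular": [0, 0, 0], "fingers": 1},
    {"dp": [-0.081, -0.076, 0], "angular": [0, 0, 0], "fingers": 1},
    {"dp": [-0.104, -0.041, 0], "angular": [0, 0, 0], "fingers": 1},
  ],
)

```text
time: 11.0
tool_pos: [529.5, -27.5, 222.3]
tcp_rot: [-180.0, 0.0, 89.9]
ft_force: [-0.6, 0.4, -0.2]
finger_gap: 16.1
grip_force: 78.1
```

Request:
step_arm(
  targets=[
    {"dp": [-0.008, 0.041, 0], "angular": [0, 0, 0], "fingers": 1},
    {"dp": [0, 0.082, 0], "angular": [0, 0, 0], "fingers": 1},
    {"dp": [0.023, 0.117, 0], "angular": [0, 0, 0], "fingers": 1},
    {"dp": [0.058, 0.141, 0], "angular": [0, 0, 0], "fingers": 1},
    {"dp": [0.099, 0.149, 0], "angular": [0, 0, 0], "fingers": 1},
    {"dp": [0.141, 0.141, 0], "angular": [0, 0, 0], "fingers": 1},
    {"dp": [0.175, 0.117, 0], "angular": [0, 0, 0], "fingers": 1},
    {"dp": [0.199, 0.082, 0], "angular": [0, 0, 0], "fingers": 1},
  ],
)

```text
time: 12.0
tool_pos: [545.5, 13.7, 222.6]
tcp_rot: [180.0, -0.0, 90.0]
ft_force: [-0.5, -0.2, 0.1]
finger_gap: 16.3
grip_force: 78.3
```

Request:
step_arm(
  targets=[
    {"dp": [0.008, -0.041, 0], "angular": [0, 0, 0], "fingers": 1},
    {"dp": [0, -0.082, 0], "angular": [0, 0, 0], "fingers": 1},
    {"dp": [-0.024, -0.117, 0], "angular": [0, 0, 0], "fingers": 1},
    {"dp": [-0.059, -0.14, 0], "angular": [0, 0, 0], "fingers": 1},
    {"dp": [-0.1, -0.148, 0], "angular": [0, 0, 0], "fingers": 1},
    {"dp": [-0.141, -0.14, 0], "angular": [0, 0, 0], "fingers": 1},
    {"dp": [-0.176, -0.117, 0], "angular": [0, 0, 0], "fingers": 1},
    {"dp": [-0.199, -0.082, 0], "angular": [0, 0, 0], "fingers": 1},
  ],
)

```text
time: 13.0
tool_pos: [529.5, -27.4, 222.3]
tcp_rot: [-180.0, -0.0, 89.9]
ft_force: [0.6, 0.0, -0.6]
finger_gap: 16.1
grip_force: 78.3
```

Request:
step_arm(
  targets=[
    {"dp": [-0.008, 0.041, 0], "angular": [0, 0, 0], "fingers": 1},
    {"dp": [0, 0.082, 0], "angular": [0, 0, 0], "fingers": 1},
    {"dp": [0.023, 0.117, 0], "angular": [0, 0, 0], "fingers": 1},
    {"dp": [0.058, 0.141, 0], "angular": [0, 0, 0], "fingers": 1},
    {"dp": [0.099, 0.149, 0], "angular": [0, 0, 0], "fingers": 1},
    {"dp": [0.141, 0.141, 0], "angular": [0, 0, 0], "fingers": 1},
    {"dp": [0.175, 0.117, 0], "angular": [0, 0, 0], "fingers": 1},
    {"dp": [0.199, 0.082, 0], "angular": [0, 0, 0], "fingers": 1},
  ],
)

```text
time: 14.0
tool_pos: [545.6, 13.5, 222.8]
tcp_rot: [179.9, -0.0, 90.0]
ft_force: [-0.6, 0.0, -0.4]
finger_gap: 16.0
grip_force: 78.6
```

Request:
step_arm(
  targets=[
    {"dp": [0.008, -0.041, 0], "angular": [0, 0, 0], "fingers": 1},
    {"dp": [0, -0.082, 0], "angular": [0, 0, 0], "fingers": 1},
    {"dp": [-0.024, -0.117, 0], "angular": [0, 0, 0], "fingers": 1},
    {"dp": [-0.059, -0.14, 0], "angular": [0, 0, 0], "fingers": 1},
    {"dp": [-0.1, -0.148, 0], "angular": [0, 0, 0], "fingers": 1},
    {"dp": [-0.141, -0.14, 0], "angular": [0, 0, 0], "fingers": 1},
    {"dp": [-0.176, -0.117, 0], "angular": [0, 0, 0], "fingers": 1},
    {"dp": [-0.199, -0.082, 0], "angular": [0, 0, 0], "fingers": 1},
  ],
)

```text
time: 15.0
tool_pos: [529.6, -27.4, 222.4]
tcp_rot: [-180.0, -0.0, 89.9]
ft_force: [-1.5, 0.7, -1.5]
finger_gap: 16.5
grip_force: 78.5
```

Request:
step_arm(
  targets=[
    {"dp": [-0.008, 0.041, 0], "angular": [0, 0, 0], "fingers": 1},
    {"dp": [0, 0.082, 0], "angular": [0, 0, 0], "fingers": 1},
    {"dp": [0.023, 0.117, 0], "angular": [0, 0, 0], "fingers": 1},
    {"dp": [0.058, 0.141, 0], "angular": [0, 0, 0], "fingers": 1},
    {"dp": [0.099, 0.149, 0], "angular": [0, 0, 0], "fingers": 1},
    {"dp": [0.141, 0.141, 0], "angular": [0, 0, 0], "fingers": 1},
    {"dp": [0.175, 0.117, 0], "angular": [0, 0, 0], "fingers": 1},
    {"dp": [0.199, 0.082, 0], "angular": [0, 0, 0], "fingers": 1},
  ],
)

```text
time: 16.0
tool_pos: [545.3, 13.5, 222.6]
tcp_rot: [180.0, -0.0, 90.0]
ft_force: [0.1, -2.5, 0.0]
finger_gap: 16.3
grip_force: 78.5
```

```bash
python3 - <<'E'
from h import *
s=sense(); print(s["time"],s["tool_pos"],load())
w=snapshot("wrist"); b=snapshot("side")
c=s["tool_pos"]
for nm in ("wrist","side"): print(nm,"expected tip",proj(camera_params(nm),c-[0,0,118.]))
m=np.zeros((420,800,3),np.uint8); m[:,:400]=w[:,80:480]; m[:,400:]=cv2.resize(b[90:300,180:380],(400,420))
cv2.imwrite("pics/v6.png",m)
# retreat: to axis+up, then back over the block
e=load(); a=[537.5,-7,340,90]; plan(line(e,[540,0,222.5,90],2)+line([540,0,222.5,90],a,6)); print()
x,y=490.597,249.568
b=[x,y,326,90]; w=line(a,b,14,True); plan(w[:7]+[w[7]]); print()
e=load(); plan(line(e,b,4)+[b]*2+line(b,[x,y,290,90],2))
E
```

```text
16.0 [545.274  13.522 222.615] [545.6523191039544, 12.934366523884911, 222.492, 89.96499999999997]
wrist expected tip [281.304 206.699]
side expected tip [266.538 221.476]
[-0.032, -0.014, -0.0, np.float64(-0.0)]
[-0.065, -0.028, -0.0, np.float64(-0.0)]
[-0.071, -0.03, -0.098, np.float64(-0.0)]
[-0.076, -0.032, -0.196, np.float64(-0.0)]
[-0.082, -0.034, -0.294, np.float64(-0.0)]
[-0.088, -0.037, -0.392, np.float64(-0.0)]
[-0.094, -0.039, -0.49, np.float64(-0.0)]
[-0.1, -0.041, -0.588, np.float64(-0.0)]

[0.019, -0.003, 0.001, np.float64(-0.0)]
[0.071, -0.013, 0.004, np.float64(-0.0)]
[0.152, -0.027, 0.009, np.float64(-0.0)]
[0.255, -0.046, 0.014, np.float64(-0.0)]
[0.374, -0.068, 0.021, np.float64(-0.0)]
[0.505, -0.092, 0.028, np.float64(-0.0)]
[0.642, -0.117, 0.035, np.float64(-0.0)]
[0.778, -0.142, 0.043, np.float64(-0.0)]

[0.126, -0.023, 0.007, np.float64(-0.0)]
[0.252, -0.046, 0.014, np.float64(-0.0)]
[0.379, -0.07, 0.021, np.float64(-0.0)]
[0.505, -0.093, 0.027, np.float64(-0.0)]
[0.505, -0.093, 0.027, np.float64(-0.0)]
[0.505, -0.093, 0.027, np.float64(-0.0)]
[0.505, -0.093, 0.117, np.float64(-0.0)]
[0.505, -0.093, 0.207, np.float64(-0.0)]
```

View pics/v6.png

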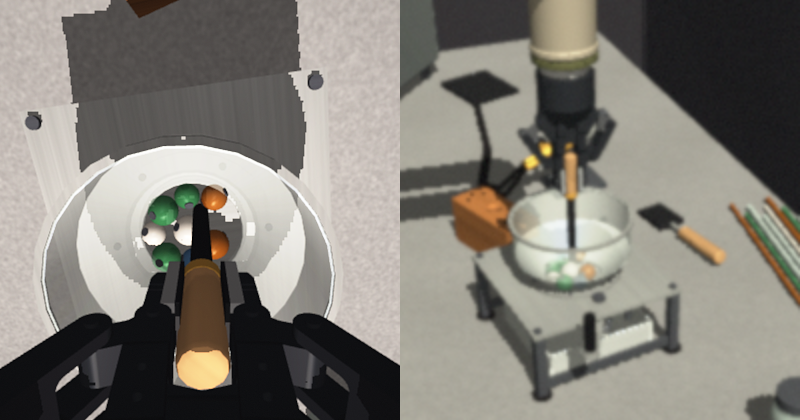

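The stir worked: beads have rearranged around the tip at (280,207), none lie outside, and the rod is straight in the fingers. Now I'll take it back to the block.

Request:
step_arm(
  targets=[
    {"dp": [-0.032, -0.014, 0], "angular": [0, 0, 0], "fingers": 1},
    {"dp": [-0.065, -0.028, 0], "angular": [0, 0, 0], "fingers": 1},
    {"dp": [-0.071, -0.03, -0.098], "angular": [0, 0, 0], "fingers": 1},
    {"dp": [-0.076, -0.032, -0.196], "angular": [0, 0, 0], "fingers": 1},
    {"dp": [-0.082, -0.034, -0.294], "angular": [0, 0, 0], "fingers": 1},
    {"dp": [-0.088, -0.037, -0.392], "angular": [0, 0, 0], "fingers": 1},
    {"dp": [-0.094, -0.039, -0.49], "angular": [0, 0, 0], "fingers": 1},
    {"dp": [-0.1, -0.041, -0.588], "angular": [0, 0, 0], "fingers": 1},
  ],
)

```text
time: 17.1
tool_pos: [537.4, -7.1, 341.5]
tcp_rot: [180.0, 0.0, 90.0]
ft_force: [0.6, -0.2, -1.3]
finger_gap: 16.1
grip_force: 78.5
```

Request:
step_arm(
  targets=[
    {"dp": [0.019, -0.003, 0.001], "angular": [0, 0, 0], "fingers": 1},
    {"dp": [0.071, -0.013, 0.004], "angular": [0, 0, 0], "fingers": 1},
    {"dp": [0.152, -0.027, 0.009], "angular": [0, 0, 0], "fingers": 1},
    {"dp": [0.255, -0.046, 0.014], "angular": [0, 0, 0], "fingers": 1},
    {"dp": [0.374, -0.068, 0.021], "angular": [0, 0, 0], "fingers": 1},
    {"dp": [0.505, -0.092, 0.028], "angular": [0, 0, 0], "fingers": 1},
    {"dp": [0.642, -0.117, 0.035], "angular": [0, 0, 0], "fingers": 1},
    {"dp": [0.778, -0.142, 0.043], "angular": [0, 0, 0], "fingers": 1},
  ],
)

```text
time: 18.1
tool_pos: [508.0, 150.5, 330.5]
tcp_rot: [-179.9, 0.0, 90.0]
ft_force: [0.9, 0.3, -0.2]
finger_gap: 16.5
grip_force: 78.5
```

Request:
step_arm(
  targets=[
    {"dp": [0.126, -0.023, 0.007], "angular": [0, 0, 0], "fingers": 1},
    {"dp": [0.252, -0.046, 0.014], "angular": [0, 0, 0], "fingers": 1},
    {"dp": [0.379, -0.07, 0.021], "angular": [0, 0, 0], "fingers": 1},
    {"dp": [0.505, -0.093, 0.027], "angular": [0, 0, 0], "fingers": 1},
    {"dp": [0.505, -0.093, 0.027], "angular": [0, 0, 0], "fingers": 1},
    {"dp": [0.505, -0.093, 0.027], "angular": [0, 0, 0], "fingers": 1},
    {"dp": [0.505, -0.093, 0.117], "angular": [0, 0, 0], "fingers": 1},
    {"dp": [0.505, -0.093, 0.207], "angular": [0, 0, 0], "fingers": 1},
  ],
)

```text
time: 19.1
tool_pos: [490.6, 248.9, 288.4]
tcp_rot: [-180.0, 0.0, 89.9]
ft_force: [0.3, -0.1, -0.9]
finger_gap: 16.3
grip_force: 78.5
```

```bash
python3 - <<'E'
from h import *
s=sense(); print(s["time"],s["tool_pos"],load())
w=snapshot("wrist"); p=camera_params("wrist")
c=s["tool_pos"]; print("exp tip",proj(p,c-[0,0,118.]),"hole exp",proj(p,np.array([490.6,249.6,80.])))
for d in pinpoint("wrist","block_hole")[:2]: print(d["at"],d["conf"],atz(p,d["at"],80))
cv2.imwrite("pics/v7.png",cv2.resize(w[100:300,180:380],(600,600),interpolation=2))
e=load(); x,y=490.6,249.6
plan(line(e,[x,y,220,90],8)); print()
plan(line([x,y,220,90],[x,y,130.5,90],8))
E
```

```text
19.1 [490.555 248.873 288.385] [490.596860109438, 249.5680421385428, 290.092, 89.96499999999997]
exp tip [283.182 207.096] hole exp [283.374 181.104]
[278.7, 178.5] 0.68 [485.856 252.302  80.   ]
[0.0, 0.0, 0.044, np.float64(-0.0)]
[0.0, 0.0, 0.088, np.float64(-0.0)]
[0.0, 0.0, 0.131, np.float64(-0.0)]
[0.0, 0.0, 0.175, np.float64(-0.0)]
[0.0, 0.0, 0.219, np.float64(-0.0)]
[0.0, 0.0, 0.263, np.float64(-0.0)]
[0.0, 0.0, 0.307, np.float64(-0.0)]
[0.0, 0.0, 0.35, np.float64(-0.0)]

[0.0, 0.0, 0.056, np.float64(-0.0)]
[0.0, 0.0, 0.112, np.float64(-0.0)]
[0.0, 0.0, 0.168, np.float64(-0.0)]
[0.0, 0.0, 0.224, np.float64(-0.0)]
[0.0, 0.0, 0.28, np.float64(-0.0)]
[0.0, 0.0, 0.336, np.float64(-0.0)]
[0.0, 0.0, 0.392, np.float64(-0.0)]
[0.0, 0.0, 0.448, np.float64(-0.0)]
```

View pics/v7.png

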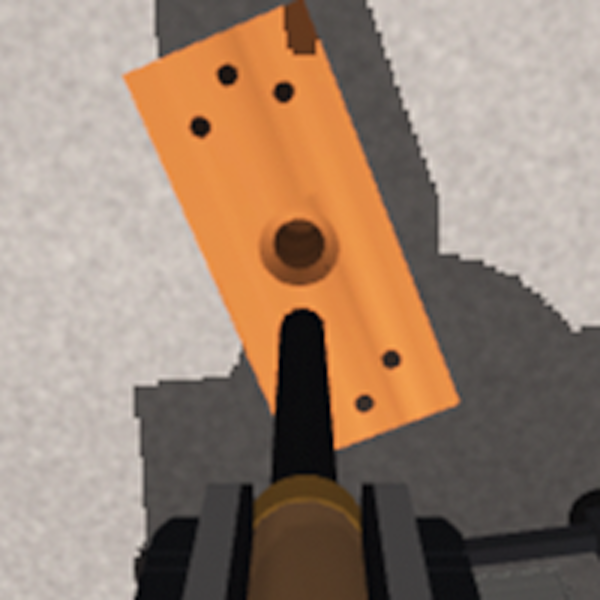

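The tip at (281,207) lines up with the hole at (280,182) within about 1 mm, so I'm inserting the rod.

Request:
step_arm(
  targets=[
    {"dp": [0, -0.004, 0.044], "angular": [0, 0, 0], "fingers": 1},
    {"dp": [0, -0.004, 0.088], "angular": [0, 0, 0], "fingers": 1},
    {"dp": [0, -0.004, 0.131], "angular": [0, 0, 0], "fingers": 1},
    {"dp": [0, -0.004, 0.175], "angular": [0, 0, 0], "fingers": 1},
    {"dp": [0, -0.004, 0.219], "angular": [0, 0, 0], "fingers": 1},
    {"dp": [0, -0.004, 0.263], "angular": [0, 0, 0], "fingers": 1},
    {"dp": [0, -0.004, 0.307], "angular": [0, 0, 0], "fingers": 1},
    {"dp": [0, -0.004, 0.35], "angular": [0, 0, 0], "fingers": 1},
  ],
)

```text
time: 20.2
tool_pos: [489.8, 249.6, 219.5]
tcp_rot: [-180.0, -0.0, 90.0]
ft_force: [-1.6, -0.6, -0.8]
finger_gap: 16.2
grip_force: 78.5
```

Request:
step_arm(
  targets=[
    {"dp": [0, 0, 0.056], "angular": [0, 0, 0], "fingers": 1},
    {"dp": [0, 0, 0.112], "angular": [0, 0, 0], "fingers": 1},
    {"dp": [0, 0, 0.168], "angular": [0, 0, 0], "fingers": 1},
    {"dp": [0, 0, 0.224], "angular": [0, 0, 0], "fingers": 1},
    {"dp": [0, 0, 0.28], "angular": [0, 0, 0], "fingers": 1},
    {"dp": [0, 0, 0.336], "angular": [0, 0, 0], "fingers": 1},
    {"dp": [0, 0, 0.392], "angular": [0, 0, 0], "fingers": 1},
    {"dp": [0, 0, 0.448], "angular": [0, 0, 0], "fingers": 1},
  ],
)

```text
time: 21.2
tool_pos: [489.8, 249.6, 129.7]
tcp_rot: [180.0, -0.0, 90.0]
ft_force: [-0.0, 0.5, -0.5]
finger_gap: 16.1
grip_force: 78.5
```

Request:
step_arm(
  targets=[
    {"dp": [0, 0, 0], "angular": [0, 0, 0], "fingers": 0},
    {"dp": [0, 0, 0], "angular": [0, 0, 0], "fingers": 0},
    {"dp": [0, 0, 0], "angular": [0, 0, 0], "fingers": 0},
    {"dp": [0, 0, 0], "angular": [0, 0, 0], "fingers": 0},
    {"dp": [0, 0, 0], "angular": [0, 0, 0], "fingers": 0},
    {"dp": [0, 0, -0.1], "angular": [0, 0, 0], "fingers": 0},
    {"dp": [0, 0, -0.3], "angular": [0, 0, 0], "fingers": 0},
    {"dp": [0, 0, -0.5], "angular": [0, 0, 0], "fingers": 0},
  ],
)

```text
time: 22.2
tool_pos: [489.8, 249.6, 233.1]
tcp_rot: [180.0, -0.0, 90.0]
ft_force: [0.5, -0.0, 0.8]
finger_gap: 85.5
grip_force: 0.0
```

```bash
python3 - <<'E'
from h import *
c=load(); c[0]-=0.8; c[2]-=-100; json.dump(c,open("cmd.json","w")); print(c)
w=snapshot("wrist"); p=camera_params("wrist"); s=sense(); print(s["time"],s["tool_pos"])
for l,z in (("stirrer_grip",147),("block_hole",80)):
    for d in pinpoint("wrist",l)[:1]: print(l,d["at"],d["conf"],atz(p,d["at"],z))
def hop(q,C=np.array([537.8,-7.]),y=7.8):
    return C+Ro.from_euler("z",y,degrees=True).as_matrix()[:2,:2]@np.array(q)
for q in [(0,-76),(-53,-155),(53,-155)]: print(q,hop(q))
a=[c[0],c[1],275,90]; e=[*hop((-53,-155)),240,64]
P=[a]+line(a,e,22,True); P=P+[P[-1]]
for i in range(3): plan(P[8*i:8*i+8]); print()
E
```

```text
[489.796860109438, 249.5680421385428, 230.49199999999996, 89.96499999999997]
22.25 [492.27  250.605 240.052]
stirrer_grip [277.4, 221.1] 0.91 [490.637 247.495 147.   ]
block_hole [277.1, 196.1] 0.63 [490.127 248.675  80.   ]
(0, -76) [548.114 -82.297]
(-53, -155) [ 506.326 -167.759]
(53, -155) [ 611.346 -153.373]
[0.0, 0.0, -0.223, np.float64(-0.0)]
[-0.013, 0.001, -0.221, np.float64(0.001)]
[-0.049, 0.002, -0.218, np.float64(0.003)]
[-0.106, 0.004, -0.214, np.float64(0.007)]
[-0.182, 0.007, -0.207, np.float64(0.012)]
[-0.274, 0.011, -0.2, np.float64(0.019)]
[-0.381, 0.015, -0.191, np.float64(0.026)]
[-0.499, 0.02, -0.181, np.float64(0.034)]

LIMIT 25.663502584214026 1.5920360631104415 [-1.077  0.16   0.092]
[-0.127, 0.019, 0.011, np.float64(0.009)]
[-0.26, 0.039, 0.022, np.float64(0.019)]
[-0.398, 0.059, 0.034, np.float64(0.028)]
[-0.539, 0.08, 0.046, np.float64(0.038)]
[-0.679, 0.101, 0.058, np.float64(0.048)]
[-0.817, 0.121, 0.07, np.float64(0.058)]
[-0.951, 0.141, 0.081, np.float64(0.067)]
[-1.077, 0.16, 0.092, np.float64(0.076)]

[-0.11, 0.044, 0.01, np.float64(0.008)]
[-0.209, 0.084, 0.018, np.float64(0.015)]
[-0.295, 0.119, 0.026, np.float64(0.022)]
[-0.365, 0.148, 0.033, np.float64(0.027)]
[-0.418, 0.169, 0.037, np.float64(0.031)]
[-0.452, 0.183, 0.04, np.float64(0.033)]
[-0.463, 0.188, 0.041, np.float64(0.034)]
[-0.463, 0.188, 0.041, np.float64(0.034)]
```

Request:
step_arm(
  targets=[
    {"dp": [0, 0, -0.223], "angular": [0, 0, 0], "fingers": 0},
    {"dp": [-0.013, 0.001, -0.221], "angular": [0, 0, 0.001], "fingers": 0},
    {"dp": [-0.049, 0.002, -0.218], "angular": [0, 0, 0.003], "fingers": 0},
    {"dp": [-0.106, 0.004, -0.214], "angular": [0, 0, 0.007], "fingers": 0},
    {"dp": [-0.182, 0.007, -0.207], "angular": [0, 0, 0.012], "fingers": 0},
    {"dp": [-0.274, 0.011, -0.2], "angular": [0, 0, 0.019], "fingers": 0},
    {"dp": [-0.381, 0.015, -0.191], "angular": [0, 0, 0.026], "fingers": 0},
    {"dp": [-0.499, 0.02, -0.181], "angular": [0, 0, 0.034], "fingers": 0},
  ],
)

```text
time: 23.35
tool_pos: [493.6, 148.1, 266.4]
tcp_rot: [-180.0, 0.0, 83.7]
ft_force: [0.1, -0.4, -1.1]
finger_gap: 85.6
grip_force: 0.0
```

Request:
step_arm(
  targets=[
    {"dp": [-0.127, 0.019, 0.011], "angular": [0, 0, 0.009], "fingers": 0},
    {"dp": [-0.26, 0.039, 0.022], "angular": [0, 0, 0.019], "fingers": 0},
    {"dp": [-0.398, 0.059, 0.034], "angular": [0, 0, 0.028], "fingers": 0},
    {"dp": [-0.539, 0.08, 0.046], "angular": [0, 0, 0.038], "fingers": 0},
    {"dp": [-0.679, 0.101, 0.058], "angular": [0, 0, 0.048], "fingers": 0},
    {"dp": [-0.817, 0.121, 0.07], "angular": [0, 0, 0.058], "fingers": 0},
    {"dp": [-0.93, 0.138, 0.08], "angular": [0, 0, 0.066], "fingers": 0},
    {"dp": [-1.0, 0.148, 0.086], "angular": [0, 0, 0.071], "fingers": 0},
  ],
)

```text
time: 24.35
tool_pos: [501.2, -54.1, 249.2]
tcp_rot: [-180.0, 0.0, 70.9]
ft_force: [0.2, 0.9, 0.4]
finger_gap: 85.5
grip_force: 0.0
```

```bash
python3 - <<'E'
from h import *
c=np.array([489.796860109438, 249.5680421385428, 230.49199999999996, 89.96499999999997])
for d,a in (((-0.499,0.02,-0.181),0.034),((-1.0,0.148,0.086),0.071)):
    c[:3]+=Rdown(c[3]).as_matrix()@np.array(d)*200; c[3]-=a*180
json.dump(c.tolist(),open("cmd.json","w")); print(c)
s=sense(); print(s["tool_pos"],s["tcp_rot"])
e=[506.3,-167.8,240,64]; plan(line(c,e,6)+[e,e])
E
```

```text
[501.722 -52.255 249.492  71.065]
[501.2   -54.097 249.186] [-179.981    0.012   70.897]
[-0.09, 0.035, 0.008, np.float64(0.007)]
[-0.18, 0.07, 0.016, np.float64(0.013)]
[-0.27, 0.105, 0.024, np.float64(0.02)]
[-0.359, 0.139, 0.032, np.float64(0.026)]
[-0.449, 0.174, 0.04, np.float64(0.033)]
[-0.539, 0.209, 0.047, np.float64(0.039)]
[-0.539, 0.209, 0.047, np.float64(0.039)]
[-0.539, 0.209, 0.047, np.float64(0.039)]
```

Request:
step_arm(
  targets=[
    {"dp": [-0.09, 0.035, 0.008], "angular": [0, 0, 0.007], "fingers": 0},
    {"dp": [-0.18, 0.07, 0.016], "angular": [0, 0, 0.013], "fingers": 0},
    {"dp": [-0.27, 0.105, 0.024], "angular": [0, 0, 0.02], "fingers": 0},
    {"dp": [-0.359, 0.139, 0.032], "angular": [0, 0, 0.026], "fingers": 0},
    {"dp": [-0.449, 0.174, 0.04], "angular": [0, 0, 0.033], "fingers": 0},
    {"dp": [-0.539, 0.209, 0.047], "angular": [0, 0, 0.039], "fingers": 0},
    {"dp": [-0.539, 0.209, 0.047], "angular": [0, 0, 0.039], "fingers": 0},
    {"dp": [-0.539, 0.209, 0.047], "angular": [0, 0, 0.039], "fingers": 0},
  ],
)

```text
time: 25.35
tool_pos: [506.2, -167.8, 240.0]
tcp_rot: [-180.0, -0.0, 64.0]
ft_force: [0.4, -0.5, 0.9]
finger_gap: 85.3
grip_force: 0.0
```

```bash
python3 - <<'E'
from h import *
s=sense(); print(s["time"],s["tool_pos"],s["joint_pos"])
w=snapshot("wrist"); p=camera_params("wrist"); b=snapshot("side")
print("exp top of handle",proj(p,np.array([506.3,-167.8,152.])),proj(p,np.array([506.3,-167.8,130.])))
for l,z in (("gate_handle",130),("pivot",135)):
    for d in pinpoint("wrist",l)[:2]: print(l,d["at"],round(d["conf"],2),atz(p,d["at"],z))
m=np.zeros((420,800,3),np.uint8); m[:,:400]=w[:,80:480]; m[:,400:]=cv2.resize(b[90:300,180:380],(400,420))
cv2.imwrite("pics/v8.png",m)
E
```

```text
25.35 [ 506.237 -167.776  240.034] [-23.857  -3.078  95.178   0.017  87.918   2.114]
exp top of handle [280.958 219.668] [281.058 210.459]
gate_handle [283.8, 209.2] 0.63 [ 508.606 -167.814  130.   ]
pivot [281.1, 78.4] 0.81 [547.274 -83.997 135.   ]
```

View pics/v8.png

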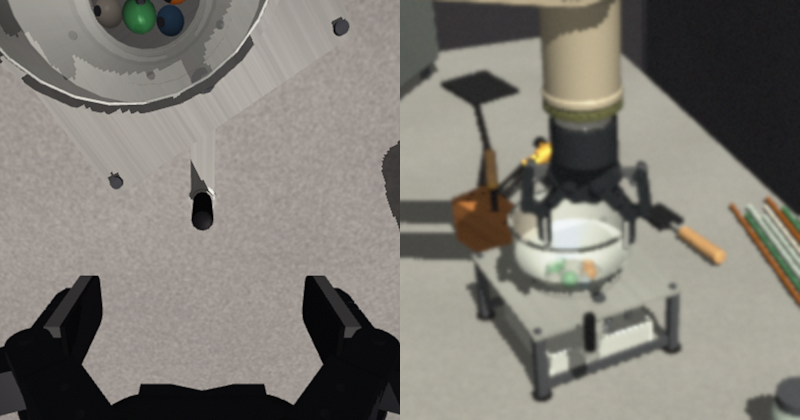

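The handle is at full pixel (283,210) as expected. The rod's wooden handle stands in the block at side-crop (488,165), and the beads are still in the funnel. I'm descending to grip the gate handle.

```bash
python3 - <<'E'
from h import *
c=load(); e=[507.5,-167.8,116,64]; plan(line(c,e,8)); print()
c=load(); P=np.array([548.,-82.8]); v=np.array(e[:2])-P; print(np.linalg.norm(v))
rows=[]
for k in range(1,17):
    th=68.2*k/16; q=P+Ro.from_euler("z",th,degrees=True).as_matrix()[:2,:2]@v; rows.append([*q,116,64+th])
print(rows[-1]); plan(rows[:8]); print(); plan(rows[8:])
E
```

```text
[0.0, 0.001, 0.078, np.float64(0.0)]
[0.001, 0.001, 0.155, np.float64(0.0)]
[0.001, 0.002, 0.233, np.float64(0.0)]
[0.001, 0.003, 0.31, np.float64(0.0)]
[0.002, 0.003, 0.388, np.float64(0.0)]
[0.002, 0.004, 0.465, np.float64(0.0)]
[0.002, 0.005, 0.543, np.float64(0.0)]
[0.003, 0.006, 0.62, np.float64(0.0)]

94.15545655988294
[np.float64(611.8808979450931), np.float64(-151.96994201044697), 116, 132.2]
[0.001, 0.034, 0.0, np.float64(-0.023)]
[0.005, 0.069, 0.0, np.float64(-0.047)]
[0.012, 0.104, 0.0, np.float64(-0.071)]
[0.021, 0.137, 0.0, np.float64(-0.094)]
[0.033, 0.17, 0.0, np.float64(-0.118)]
[0.047, 0.202, 0.0, np.float64(-0.142)]
[0.064, 0.233, 0.0, np.float64(-0.166)]
[0.083, 0.263, 0.0, np.float64(-0.189)]

[0.002, 0.035, 0.0, np.float64(-0.024)]
[0.006, 0.069, 0.0, np.float64(-0.048)]
[0.013, 0.104, 0.0, np.float64(-0.071)]
[0.022, 0.137, 0.0, np.float64(-0.095)]
[0.034, 0.17, 0.0, np.float64(-0.119)]
[0.048, 0.202, 0.0, np.float64(-0.142)]
[0.065, 0.233, 0.0, np.float64(-0.166)]
[0.083, 0.263, 0.0, np.float64(-0.19)]
```

Request:
step_arm(
  targets=[
    {"dp": [0, 0.001, 0.078], "angular": [0, 0, 0], "fingers": 0},
    {"dp": [0.001, 0.001, 0.155], "angular": [0, 0, 0], "fingers": 0},
    {"dp": [0.001, 0.002, 0.233], "angular": [0, 0, 0], "fingers": 0},
    {"dp": [0.001, 0.003, 0.31], "angular": [0, 0, 0], "fingers": 0},
    {"dp": [0.002, 0.003, 0.388], "angular": [0, 0, 0], "fingers": 0},
    {"dp": [0.002, 0.004, 0.465], "angular": [0, 0, 0], "fingers": 0},
    {"dp": [0.002, 0.005, 0.543], "angular": [0, 0, 0], "fingers": 0},
    {"dp": [0.003, 0.006, 0.62], "angular": [0, 0, 0], "fingers": 0},
  ],
)

```text
time: 26.55
tool_pos: [507.6, -167.8, 115.1]
tcp_rot: [180.0, -0.0, 64.0]
ft_force: [0.5, -0.9, -0.6]
finger_gap: 85.3
grip_force: 0.0
```

Request:
step_arm(
  newtons=70,
  targets=[
    {"dp": [0, 0, 0], "angular": [0, 0, 0], "fingers": 1},
    {"dp": [0, 0, 0], "angular": [0, 0, 0], "fingers": 1},
    {"dp": [0, 0, 0], "angular": [0, 0, 0], "fingers": 1},
    {"dp": [0, 0, 0], "angular": [0, 0, 0], "fingers": 1},
    {"dp": [0, 0, 0], "angular": [0, 0, 0], "fingers": 1},
    {"dp": [0, 0, 0], "angular": [0, 0, 0], "fingers": 1},
    {"dp": [0, 0, 0], "angular": [0, 0, 0], "fingers": 1},
    {"dp": [0, 0, 0], "angular": [0, 0, 0], "fingers": 1},
  ],
)

```text
time: 27.55
tool_pos: [507.6, -167.8, 117.0]
tcp_rot: [180.0, 0.0, 64.0]
ft_force: [-4.1, 1.7, 6.0]
finger_gap: 14.0
grip_force: 68.1
```

Request:
step_arm(
  targets=[
    {"dp": [0.001, 0.034, 0], "angular": [0, 0, -0.023], "fingers": 1},
    {"dp": [0.005, 0.069, 0], "angular": [0, 0, -0.047], "fingers": 1},
    {"dp": [0.012, 0.104, 0], "angular": [0, 0, -0.071], "fingers": 1},
    {"dp": [0.021, 0.137, 0], "angular": [0, 0, -0.094], "fingers": 1},
    {"dp": [0.033, 0.17, 0], "angular": [0, 0, -0.118], "fingers": 1},
    {"dp": [0.047, 0.202, 0], "angular": [0, 0, -0.142], "fingers": 1},
    {"dp": [0.064, 0.233, 0], "angular": [0, 0, -0.166], "fingers": 1},
    {"dp": [0.083, 0.263, 0], "angular": [0, 0, -0.189], "fingers": 1},
  ],
)

```text
time: 28.55
tool_pos: [561.6, -176.0, 117.0]
tcp_rot: [-179.9, -0.0, 98.2]
ft_force: [-9.6, 2.2, 7.5]
finger_gap: 14.1
grip_force: 68.6
```

Request:
step_arm(
  targets=[
    {"dp": [0.002, 0.035, 0], "angular": [0, 0, -0.024], "fingers": 1},
    {"dp": [0.006, 0.069, 0], "angular": [0, 0, -0.048], "fingers": 1},
    {"dp": [0.013, 0.104, 0], "angular": [0, 0, -0.071], "fingers": 1},
    {"dp": [0.022, 0.137, 0], "angular": [0, 0, -0.095], "fingers": 1},
    {"dp": [0.034, 0.17, 0], "angular": [0, 0, -0.119], "fingers": 1},
    {"dp": [0.048, 0.202, 0], "angular": [0, 0, -0.142], "fingers": 1},
    {"dp": [0.065, 0.233, 0], "angular": [0, 0, -0.166], "fingers": 1},
    {"dp": [0.083, 0.263, 0], "angular": [0, 0, -0.19], "fingers": 1},
  ],
)

```text
time: 29.55
tool_pos: [610.3, -152.8, 116.9]
tcp_rot: [-179.8, -0.1, 132.4]
ft_force: [-30.1, -13.5, 15.2]
finger_gap: 14.1
grip_force: 70.3
```

```bash
python3 - <<'E'
from h import *
s=sense(); print(s["time"],s["tool_pos"],s["tcp_rot"],s["ft_force"],load())
P=np.array([548.,-82.8]); v=s["tool_pos"][:2]-P; t=np.array([-v[1],v[0]])/np.linalg.norm(v); r=v/np.linalg.norm(v)
print("tangential, radial force",s["ft_force"][:2]@t,s["ft_force"][:2]@r)
w=snapshot("wrist");b=snapshot("side");a=snapshot("top"); p=camera_params("wrist")
for cam in("wrist","top","side"):
    for d in pinpoint(cam,"gate_handle")[:1]: print(cam,d["at"],d["conf"],atz(camera_params(cam),d["at"],130))
m=np.zeros((600,800,3),np.uint8); m[:300,:400]=cv2.resize(w,(400,300)); m[:300,400:]=cv2.resize(b[150:300,200:400],(400,300)); m[300:,:400]=cv2.resize(a[180:330,200:400],(400,300))
cv2.imwrite("pics/v9.png",m)
E
```

```text
29.55 [ 610.251 -152.808  116.926] [-179.799   -0.104  132.37 ] [-30.111 -13.543  15.18 ] [611.9313680200355, -152.05149892462717, 116.09199999999996, 132.265]
tangential, radial force -31.501072324604536 -9.888325804160369
wrist [282.1, 295.9] 0.82 [ 610.852 -153.714  130.   ]
top [117.4, 199.3] 0.37 [650.314 364.808 130.   ]
side [312.1, 241.3] 0.74 [ 613.402 -152.876  130.   ]
```

View pics/v9.png

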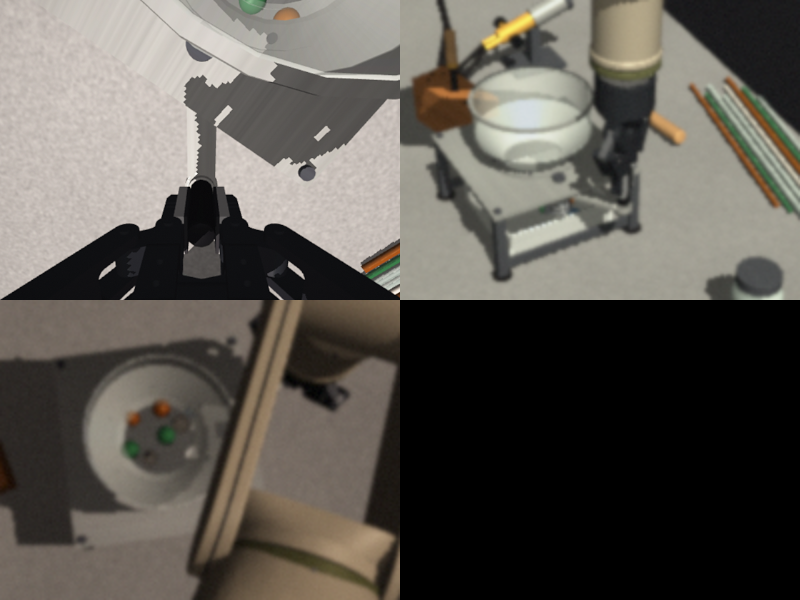

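The gate is at its stop: 31 N against the push, compared with 11 N from the spring alone, and the handle measures (611,-154). Beads are dropping through to the pan. I'll ease the push slightly, hold, and check.

Request:
step_arm(
  targets=[
    {"dp": [0, -0.003, 0], "angular": [0, 0, 0], "fingers": 1},
    {"dp": [0, -0.003, 0], "angular": [0, 0, 0], "fingers": 1},
    {"dp": [0, -0.003, 0], "angular": [0, 0, 0], "fingers": 1},
    {"dp": [0, -0.003, 0], "angular": [0, 0, 0], "fingers": 1},
    {"dp": [0, -0.003, 0], "angular": [0, 0, 0], "fingers": 1},
    {"dp": [0, -0.003, 0], "angular": [0, 0, 0], "fingers": 1},
    {"dp": [0, -0.003, 0], "angular": [0, 0, 0], "fingers": 1},
    {"dp": [0, -0.003, 0], "angular": [0, 0, 0], "fingers": 1},
  ],
)

```text
time: 30.85
tool_pos: [609.8, -153.2, 117.0]
tcp_rot: [-179.8, -0.1, 132.2]
ft_force: [-13.4, -1.3, 9.2]
finger_gap: 14.4
grip_force: 69.1
```

```bash
python3 - <<'E'
from h import *
s=sense(); print(s["time"],s["tool_pos"],s["ft_force"],s["finger_gap"],s["grip_force"])
b=snapshot("side");a=snapshot("top")
for i in range(8):
    print(i,[(cam,np.round(d["at"]),round(d["conf"],2)) for cam in("top","side") for d in pinpoint(cam,f"bead{i}")[:1]]) if i in(0,4) else None
for cam in("top","side"):
  print(cam,"all beads",[(np.round(d["at"]).tolist(),round(d["conf"],2)) for d in pinpoint(cam,"bead0")])
print([ (d["at"],d["conf"],atz(camera_params("side"),d["at"],0)) for d in pinpoint("side","pan")[:1]])
m=np.zeros((600,800,3),np.uint8); m[:300,:400]=cv2.resize(b[150:300,200:400],(400,300),interpolation=2); m[:300,400:]=cv2.resize(a,(400,300)); m[300:,:400]=cv2.resize(a[205:280,235:335],(400,300),interpolation=2); m[300:,400:]=cv2.resize(b[220:280,260:340],(400,300),interpolation=2)
cv2.imwrite("pics/v10.png",m)
E
```

```text
30.85 [ 609.81  -153.246  117.014] [-13.373  -1.348   9.247] 14.369923017439294 69.09435510635376
0 [('top', array([282., 247.]), 0.53)]
4 [('top', array([282., 247.]), 0.53)]
top all beads [([282.0, 247.0], 0.53), ([280.0, 236.0], 0.51), ([290.0, 243.0], 0.48), ([264.0, 237.0], 0.47), ([269.0, 257.0], 0.39), ([266.0, 258.0], 0.38)]
side all beads []
[([264.9, 255.1], 0.66, array([530.77 ,  -2.971,   0.   ]))]
```

View pics/v10.png

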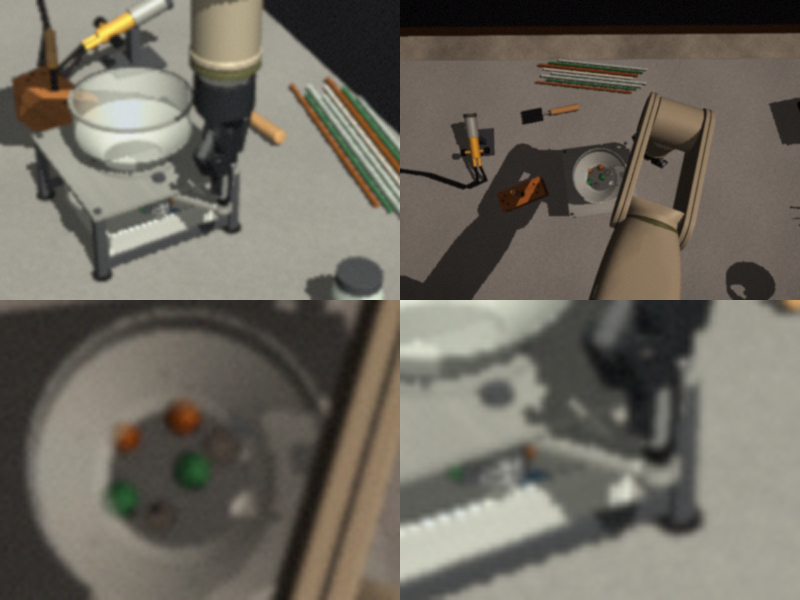

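All the visible beads are now below the deck in the pan (the side view shows the blue, orange, green and white ones under the plate), and the funnel is empty. Tangential force dropped to about 11 N, so I'll firm the push back onto the stop.

Request:
step_arm(
  targets=[
    {"dp": [0, 0.002, 0], "angular": [0, 0, 0], "fingers": 1},
    {"dp": [0, 0.004, 0], "angular": [0, 0, 0], "fingers": 1},
    {"dp": [0, 0.004, 0], "angular": [0, 0, 0], "fingers": 1},
    {"dp": [0, 0.004, 0], "angular": [0, 0, 0], "fingers": 1},
    {"dp": [0, 0.004, 0], "angular": [0, 0, 0], "fingers": 1},
    {"dp": [0, 0.004, 0], "angular": [0, 0, 0], "fingers": 1},
    {"dp": [0, 0.004, 0], "angular": [0, 0, 0], "fingers": 1},
    {"dp": [0, 0.004, 0], "angular": [0, 0, 0], "fingers": 1},
  ],
)

```text
time: 32.3
tool_pos: [609.9, -153.2, 117.0]
tcp_rot: [-179.8, -0.1, 132.2]
ft_force: [-16.9, -2.7, 11.7]
finger_gap: 14.6
grip_force: 69.5
```

Request:
step_arm(
  targets=[
    {"dp": [0, 0.003, 0], "angular": [0, 0, 0], "fingers": 1},
    {"dp": [0, 0.006, 0], "angular": [0, 0, 0], "fingers": 1},
    {"dp": [0, 0.006, 0], "angular": [0, 0, 0], "fingers": 1},
    {"dp": [0, 0.006, 0], "angular": [0, 0, 0], "fingers": 1},
    {"dp": [0, 0.006, 0], "angular": [0, 0, 0], "fingers": 1},
    {"dp": [0, 0.006, 0], "angular": [0, 0, 0], "fingers": 1},
    {"dp": [0, 0.006, 0], "angular": [0, 0, 0], "fingers": 1},
    {"dp": [0, 0.006, 0], "angular": [0, 0, 0], "fingers": 1},
  ],
)

```text
time: 33.3
tool_pos: [610.0, -153.1, 116.9]
tcp_rot: [-179.7, -0.1, 132.2]
ft_force: [-21.0, -5.6, 14.1]
finger_gap: 14.5
grip_force: 69.9
```

```bash
python3 - <<'E'
from h import *
s=sense(); print(s["time"],s["tool_pos"],s["ft_force"],s["ft_force"][:2]@np.array([.75,.66]),s["finger_gap"],s["grip_force"])
if s["ft_force"][:2]@np.array([.75,.66])<-17: print(hand_in())
E
```

```text
33.3 [ 609.951 -153.07   116.948] [-21.006  -5.586  14.133] -19.44123179560295 14.4704396946568 69.87675905227661
the job is handed in; nothing more can be done
None
```

I stirred the beads nearly three turns, returned the rod to its block and handed in at 33.3 s, holding the gate at its stop (about 19 N) with the gripper closed on the handle; the funnel looked empty, with seven beads seen in the pan from above and the eighth (blue) from the side.

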